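# Set up a gel casting stand

## Robot

A 6-joint arm with a two-finger parallel gripper is mounted at the origin on the work surface. World frame = base frame: x ahead of the robot, y to its left, z up, the work surface at z = 0. Lengths are in m, angles in degrees, forces in N, time in s.
With the tool pointing down it reaches from about 0.275 to 0.85 m from the base axis. Payload 19 kg.
Tool frame: the origin (TCP) lies on the mounting face of the last link; the fingertips stand 173 mm ahead of it and the grasp point (between the pads) lies 155 mm ahead of it (r.grip_point_offset is the distance from the TCP to the grasp point, in m); z points along the fingers, y is the direction in which the jaws open and shut (so a half turn about z gives the same grasp; the last joint's range is limited). The gripper opens to 85 mm and grips with 20 to 120 N. Pads are 22 mm wide; open, the fingers measure 114 mm over their backs; the gripper's body (76 mm by 85 mm) begins 54 mm behind the grasp point. The pads swing forward as they close: fully open they stand 13 mm farther back than shut.
Start: joints at [-83.595, 8.623, 82.357, -0, 89.026, -7.678], TCP at [0.14, -0.558, 0.405] pointing down, gripper open.
Joint ranges: [-160.23, 160.23], [-39.13, 120.54], [6.94, 153.29], [-79.49, 259.48], [9.18, 160.14], [-161.06, 161.06]. Speed limits (degrees/s): [108.29, 108.29, 127.2, 172.46, 172.46, 172.46].

## Interface

Orientations are given as a 3x3 rotation matrix whose columns are the frame's x, y, z axes.
In Python, from rig import r, move_gripper, kin, telemetry, eyes, sign_off gives the robot as it stands. The module is installed in compiled form; this text tells all that it offers. Calls block until the motion is done:
- r.move_to(position, orientation): joint-space move of the TCP to a pose.
- r.servo_line(position, ori=None, vel=0.15, stop_force=None): straight line of the TCP; ori=None keeps the orientation; vel is the mean speed in m/s. With stop_force (N) it stops when the force on the tool has changed by that much, and returns True; else False.
- r.movej(angles): joint-space move.
- move_gripper(opening, strength=None): opening from 0.0 (shut) to 1.0 (fully open); strength is the grip in N (None keeps the last); returns when the fingers have stopped.
- r.hold(seconds).
- kin.ik(position, orientation): joint angles nearest the present ones, or None.
- telemetry.get_obs(): the state.
- eyes.get_image(name): name is "scene" or "side" or "wrist"; returns (picture, depth): 420x560x3 uint8, blue, green, red; 420x560 float32, m along the optical axis (not along the pixel's ray), 0 where there is no reading.
- eyes.camera_model(name): a dict with "fx", "fy", "cx", "cy" (pixels), "world_from_camera" (4x4, takes a point from camera to world coordinates). Camera axes: x right, y up, looking along -z (the intrinsics and any distortion apply to the point x, -y, -z); pixel columns grow to the right and rows downward; lengths in m; the calibration is good to about 2 mm. A picture is of the moment at which its call begins: read the wrist's pose just before it. camera_model takes no time and is no camera call; for the wrist camera it gives the pose at the moment of the call.
A pose or a line that the arm cannot do raises r.Unreachable and nothing moves.
- sign_off(): hands the job in, once; it reports no verdict.
Trained networks look in the newest picture that a camera, given by its name, has taken for a name from the list of things; names that differ only in an ending like _2 or _b are one class to them, and where a whole thing is asked for, a point or a joint stands for the part that bears it (a point fixed in the world has none). Each returns a list of dicts, best first, with "p" (0 to 1); they miss things now and then, are a little off and sometimes report something else, mostly with a low value. They report only what shows in the picture. A call takes as long as a camera call. They do not tell look-alikes from the thing itself.
- eyes.silhouettes(label, camera): "region" (420x560 bool, what is visible of it) and "uv" ([column, row] in pixels, amid what is visible of it).
- eyes.spot_point(label, camera): "uv" ([column, row] in pixels: a listed point, or the origin of a listed thing).
The state is a dict: "time_s": time; "joint_positions": joint angles; "qvel": joint speeds; "effort": joint torques, N m; "tcp_pos": TCP position; "eef_rot": TCP orientation; "contact_force": force on the tool from outside, world axes, zero at the start; "torque": the same for the moment, N m; "finger_gap": opening from 0.0 (shut) to 1.0 (fully open).
Only numpy, scipy, OpenCV 4.12 (cv2) and the standard library are available. Lean on these libraries where they do the work, as an engineer would, in place of code of your own. Each camera call takes 0.05 s, during which the arm holds its last target. There are 200 camera calls.

## Task

Set up the casting stand. First put the two steel locating pins in the slab, one at each end of the backstop: slide the pin's tip along the line there until it drops into the unmarked blind hole, and leave it fully down. Then take every glass cassette from the blue rack and lean them side by side between the pins, foot close to the backstop and face flat against its slope, and last lay the retaining bar across its two supports in front of them, grip up and centred; let no cassette topple and leave the bottles and other things on the bench alone.

Things in the scene. Friction and masses are not known exactly. Their poses are not given: they have to be found in the camera images.
- stand: Fixed green casting stand. Origin at table height; z up, y along the cassette row, x away from the robot, from open front to backstop. Slab top 30 mm above the table (x -45..55, y -202..202 mm). Backstop over y -105..105, leaning back to +x 20 deg from vertical, its top edge 58 mm above the slab. Two bar supports on the slab in front of the row (see point seat).
- search_a (a point): Point on the stand's slab top (stand x 0, y -139, z 30 mm), beside the -y end of the backstop. An unmarked blind hole lies on the line through this point along the stand's y, up to 15 mm either way; 19 mm across at the bore, 1.5 mm chamfer, 20 mm deep, the top flat around it. Axes as the stand.
- search_b (a point): Point on the stand's slab top (stand x 0, y 139, z 30 mm), beside the +y end of the backstop. An unmarked blind hole lies on the line through this point along the stand's y, up to 15 mm either way; 19 mm across at the bore, 1.5 mm chamfer, 20 mm deep, the top flat around it. Axes as the stand.
- row (a point): Point where the backstop's front face meets the slab top, at mid length of the backstop (stand x 10, y 0, z 30 mm). Axes as the stand.
- seat (a point): Midway between the two bar supports, at the height of their flat tops (stand x -27, y 0, z 65 mm): where the centre of the laid bar's underside belongs. The supports stand 95 mm either way along y, 14 mm wide, each with two cheeks 10 mm high that leave 28 mm between them in x. Axes as the stand.
- pin1: Steel locating pin, one of two alike; shank 16 mm across with a chamfered foot, 100 mm long in all, its upper 40 mm a round grip 26 mm across; 0.12 kg. Origin: centre of the foot's end face; z along the pin to its head. Starts upright, 25 mm deep in a hole of the blue holder block (60 x 130 mm, 32 mm high, fixed; its two holes are 70 mm apart).
- pin2: Steel locating pin, one of two alike; shank 16 mm across with a chamfered foot, 100 mm long in all, its upper 40 mm a round grip 26 mm across; 0.12 kg. Origin: centre of the foot's end face; z along the pin to its head. Starts upright, 25 mm deep in a hole of the blue holder block (60 x 130 mm, 32 mm high, fixed; its two holes are 70 mm apart).
- pin1_tip (a point): Centre of the foot face of pin1 (same point as its origin).
- pin2_tip (a point): Centre of the foot face of pin2 (same point as its origin).
- bar: Green retaining bar, 24 (x) x 220 (y) x 12 mm, with an upright grip on its middle, 16 mm thick (x), 60 mm long (y) and 28 mm high, so 40 mm high in all; about 0.22 kg. Origin: centre of the underside; y along the bar. Lies on the table, grip up.
- rack: Fixed blue rack that stores the cassettes, base 185 (x) x 84 (y) x 8 mm. Three slots 13 mm wide, 55 mm apart along its x (x -55, 0, 55 mm), with low walls up to 32 mm above the table. Origin: under its centre.
- cassette1: Glass gel cassette, clear panes between white spacers, 10 thick (x) x 60 wide (y) x 110 mm high (z), about 0.14 kg. Origin: centre of the bottom edge face; z points to the top edge. Starts upright in a rack slot, foot 8 mm above the table; may be absent (two or three are there).
- cassette1_top (a point): Middle of the top edge face of cassette1 (110 mm up its z).
- cassette2: Glass gel cassette, clear panes between white spacers, 10 thick (x) x 60 wide (y) x 110 mm high (z), about 0.14 kg. Origin: centre of the bottom edge face; z points to the top edge. Starts upright in a rack slot, foot 8 mm above the table; may be absent (two or three are there).
- cassette2_top (a point): Middle of the top edge face of cassette2 (110 mm up its z).
- cassette3: Glass gel cassette, clear panes between white spacers, 10 thick (x) x 60 wide (y) x 110 mm high (z), about 0.14 kg. Origin: centre of the bottom edge face; z points to the top edge. Starts upright in a rack slot, foot 8 mm above the table; may be absent (two or three are there).
- cassette3_top (a point): Middle of the top edge face of cassette3 (110 mm up its z).
- amber: Bystander, small amber bottle, 40 mm wide, 75 mm high, red cap; origin under its centre. To be left alone.
- wash: Bystander, wash bottle, white, 64 mm wide, 160 mm high; origin under its centre. To be left alone.
- jar: Bystander, jar, 48 mm wide, 60 mm high, blue cap; origin under its centre. To be left alone.
Not all that is in view belongs to the job. Leave any pink or purple look-alike of the pin2 alone.

How it is judged (in metres and radians):
On the way, in this order (a step that is already met when the one before it is completed fails the run):
1. both pins stand fully down in their blind holes (z of pin1_tip in the frame of stand between 0.004 and 0.016 m and angle between each of pin1, pin2's own z axis and vertical below 0.12 rad and x of pin1_tip in the frame of stand between -0.012 and 0.012 m and (y of pin1_tip in the frame of stand between -0.167 and -0.111 m or y of pin1_tip in the frame of stand between 0.111 and 0.167 m) and z of pin2_tip in the frame of stand between 0.004 and 0.016 m and x of pin2_tip in the frame of stand between -0.012 and 0.012 m and (y of pin2_tip in the frame of stand between -0.167 and -0.111 m or y of pin2_tip in the frame of stand between 0.111 and 0.167 m)), for 0.2 s.
2. every cassette leans on the backstop (angle between cassette1's own z axis and vertical between 0.2 and 0.56 rad and x of cassette1 in the frame of stand between -0.016 and 0.016 m and y of cassette1 in the frame of stand between -0.1 and 0.1 m and z of cassette1 in the frame of stand between 0.026 and 0.038 m and x of cassette1_top in the frame of stand between 0.022 and 0.06 m and angle between the x axis of each of cassette1, cassette2, cassette3 and the y axis of stand, either way round above 1.4 rad and linear speed of each of cassette1, cassette2, cassette3 below 0.03 m/s and angle between cassette2's own z axis and vertical between 0.2 and 0.56 rad and x of cassette2 in the frame of stand between -0.016 and 0.016 m and y of cassette2 in the frame of stand between -0.1 and 0.1 m and z of cassette2 in the frame of stand between 0.026 and 0.038 m and x of cassette2_top in the frame of stand between 0.022 and 0.06 m and angle between cassette3's own z axis and vertical between 0.2 and 0.56 rad and x of cassette3 in the frame of stand between -0.016 and 0.016 m and y of cassette3 in the frame of stand between -0.1 and 0.1 m and z of cassette3 in the frame of stand between 0.026 and 0.038 m and x of cassette3_top in the frame of stand between 0.022 and 0.06 m), for 0.2 s.
3. the bar lies across both supports (z of bar in the frame of stand between 0.062 and 0.069 m and x of bar in the frame of stand between -0.034 and -0.02 m and y of bar in the frame of stand between -0.015 and 0.015 m and angle between the y axis of bar and the y axis of stand, either way round below 0.06 rad and angle between bar's own z axis and vertical below 0.06 rad and linear speed of bar below 0.03 m/s), for 0.2 s.
At the end, for the whole second after the job is handed in: Both pins upright, feet 14 mm or more below the slab top; each cassette present on the slab, foot within 16 mm of stand x = 0, leaning back 0.20 to 0.56 rad, square to the backstop within 0.17 rad; bar level in both supports, grip up, within 0.06 rad, centred within 15 mm; all at rest (all of step 1 and all of step 2 and all of step 3); the robot touches nothing.
It fails at once if a cassette falls over (angle between any of cassette1, cassette2, cassette3's own z axis and vertical above 1.1 rad).
It fails at once if a bystander is pushed about (distance of any of amber, wash, jar from where it was at the start of the episode above 0.03 m).
Of cassette1, cassette2, cassette3 only 2 to 3 are there at a start; the rules pass over those that are not, and their reading is None.
At some moment in a run one of bar may be knocked a few centimetres aside while the robot is not near it.
It also fails if it takes over 192 s, if anything falls off the work surface, if the arm or the gripper's body presses on something with over 40 N, if the wrist force passes 120 N, or if a joint passes its speed limit or range.

## Working session

There is one attempt and no reset: what is moved stays moved. The work goes in short steps, each a Python script; the robot and the scene stay as the last script left them, time stands still between calls to the robot, and variables do not carry over. Pictures are saved under pics/ and viewed, about 12 in all and at most 16, crops included, and the job is handed in when it is done.

```bash
mkdir -p pics
cat > h.py <<'E'
import numpy as np, cv2
from rig import r, move_gripper, kin, telemetry, eyes, sign_off
def world(cam,uv,depth,m=None):
    m=m or eyes.camera_model(cam); uv=np.atleast_2d(uv).astype(float); d=np.atleast_1d(depth)
    p=np.stack([(uv[:,0]-m['cx'])/m['fx']*d,-(uv[:,1]-m['cy'])/m['fy']*d,-d],1)
    T=np.array(m['world_from_camera']); return p@T[:3,:3].T+T[:3,3]
def cloud(cam,depth,region=None,m=None):
    ok=depth>0
    if region is not None: ok&=region
    v,u=np.nonzero(ok); return world(cam,np.stack([u,v],1),depth[v,u],m)
def down(yaw):  # tool z down, jaws (tool y) along world direction yaw deg
    a=np.radians(yaw); y=np.array([np.cos(a),np.sin(a),0]); z=np.array([0,0,-1.]); return np.stack([np.cross(y,z),y,z],1)
E
python3 - <<'E'
from h import *
o=telemetry.get_obs(); print(o['time_s'],o['finger_gap'])
for c in ['scene','side','wrist']:
    im,d=eyes.get_image(c); cv2.imwrite(f'pics/0_{c}.png',im); np.save(f'pics/d_{c}.npy',d)
    m=eyes.camera_model(c); print(c,{k:m[k] for k in m if k!='world_from_camera'},np.round(m['world_from_camera'],3).tolist())
    for l in ['stand','rack','bar','pin1','cassette1','amber','wash','jar']:
        for s in eyes.silhouettes(l,c):
            if s['p']<.3: continue
            P=cloud(c,d,s['region'],m)
            if len(P): print(l,round(s['p'],2),np.round(s['uv']),len(P),'min',P.min(0).round(3),'med',np.median(P,0).round(3),'max',P.max(0).round(3))
print(telemetry.get_obs()['time_s'])
E
```

```text
0.0 0.9993126821271223
scene {'fx': 469.7462696379399, 'fy': 469.7462696379399, 'cx': 288.9034417917917, 'cy': 208.48180584883812} [[0.357, -0.575, 0.736, 1.37], [0.934, 0.205, -0.293, -0.32], [0.018, 0.792, 0.61, 0.786], [0.0, 0.0, 0.0, 1.0]]
stand 0.75 [315. 248.] 5572 min [ 0.509 -0.144 -0.004] med [0.643 0.033 0.03 ] max [0.667 0.263 0.091]
stand 0.72 [309. 202.] 819 min [ 0.386 -0.001 -0.005] med [0.445 0.103 0.011] max [0.479 0.228 0.042]
rack 0.88 [146. 275.] 962 min [ 0.411 -0.385 -0.003] med [ 0.566 -0.34   0.009] max [ 0.596 -0.283  0.035]
bar 0.9 [309. 204.] 787 min [ 0.38  -0.001 -0.005] med [0.446 0.103 0.011] max [0.479 0.216 0.042]
pin1 0.56 [210. 205.] 259 min [ 0.333 -0.174 -0.002] med [ 0.432 -0.162  0.082] max [ 0.442 -0.136  0.108]
pin1 0.55 [229. 178.] 127 min [ 0.325 -0.099  0.061] med [ 0.345 -0.083  0.086] max [ 0.41  -0.071  0.107]
pin1 0.47 [234. 194.] 249 min [ 0.312 -0.105 -0.004] med [ 0.425 -0.092  0.081] max [ 0.435 -0.049  0.109]
pin1 0.46 [197. 190.] 227 min [ 0.225 -0.174 -0.005] med [ 0.335 -0.162  0.074] max [ 0.424 -0.129  0.107]
cassette1 0.83 [1
[... 2089 characters left out ...]
med [ 0.442 -0.347  0.098] max [ 0.458 -0.246  0.121]
cassette1 0.62 [306. 380.] 685 min [ 0.489 -0.361 -0.002] med [ 0.495 -0.339  0.09 ] max [ 0.52  -0.237  0.121]
amber 0.65 [217. 166.] 326 min [ 0.335  0.303 -0.002] med [0.359 0.314 0.04 ] max [0.379 0.44  0.08 ]
wash 0.95 [289. 133.] 1000 min [ 0.532  0.355 -0.   ] med [0.561 0.37  0.082] max [0.601 0.548 0.163]
jar 0.76 [389. 315.] 735 min [ 0.655 -0.231 -0.003] med [ 0.675 -0.217  0.053] max [ 0.725 -0.148  0.065]
wrist {'fx': 311.8864165802981, 'fy': 311.8864165802981, 'cx': 278.43704060473124, 'cy': 204.950498897883} [[0.244, 0.937, 0.25, 0.203], [-0.97, 0.235, 0.062, -0.541], [-0.0, -0.258, 0.966, 0.373], [0.0, 0.0, 0.0, 1.0]]
1.35
```

View pics/0_scene.png

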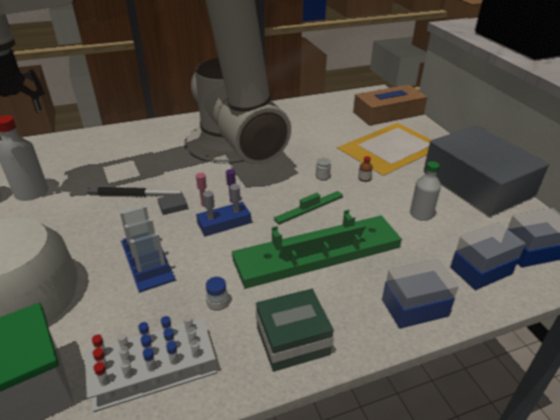

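View pics/0_side.png

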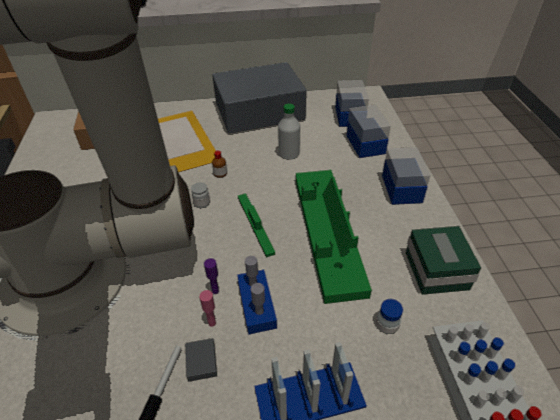

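Run:
```python
import cv2
im=cv2.imread('pics/0_side.png'); a=cv2.resize(im[245:330,170:300],None,fx=5,fy=5,interpolation=cv2.INTER_CUBIC); cv2.imwrite('pics/1_pins.png',a)
```

```text
(no output)
```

View pics/1_pins.png

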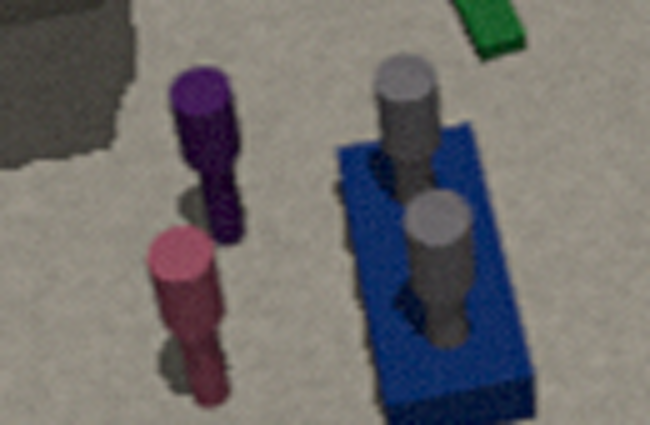

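Steel pins sit in the blue holder at side (258,296) and (250,270). The pink (208,304) and purple (212,273) ones stand free and are look-alikes. There are three cassettes in the rack (276/306/346, ~380), the bar is at (256,225) and the stand at (329,238).

```bash
cat >> h.py <<'E'
def green(im):
    b,g,rr=[im[...,i].astype(int) for i in range(3)]; return (g>1.6*rr)&(g>1.6*b)&(g>35)
def blue(im):
    b,g,rr=[im[...,i].astype(int) for i in range(3)]; return (b>1.6*rr)&(b>1.5*g)&(b>45)
def crop(P,x,y,z): return P[(P[:,0]>x[0])&(P[:,0]<x[1])&(P[:,1]>y[0])&(P[:,1]<y[1])&(P[:,2]>z[0])&(P[:,2]<z[1])]
def rect(P):
    c,s,a=cv2.minAreaRect((P[:,:2]*1000).astype(np.float32))
    if s[0]>s[1]: s=(s[1],s[0]); a=a+90
    # a: direction of the short side, deg, folded to +-90
    return np.round(c,1),np.round(s,1),round((a+90)%180-90,2)
E
python3 - <<'E'
from h import *
for c in ['scene','side']:
    im=cv2.imread(f'pics/0_{c}.png'); d=np.load(f'pics/d_{c}.npy'); 
    G=cloud(c,d,green(im)); B=cloud(c,d,blue(im))
    print(c,'slab',rect(crop(G,(.5,.75),(-.2,.3),(.024,.036))))
    print(' bar',rect(crop(G,(.36,.5),(-.05,.25),(.006,.018))),'grip',rect(crop(G,(.36,.5),(-.05,.25),(.03,.05))))
    print(' rack',rect(crop(B,(.35,.62),(-.45,-.25),(.002,.036))))
    print(' holder',rect(crop(B,(.3,.5),(-.22,-.03),(.026,.038))))
    A=cloud(c,d)
    for n,x,y in [('pinA',(.39,.46),(-.2,-.125)),('pinB',(.39,.46),(-.125,-.05)),('pink',(.29,.37),(-.2,-.125)),('purp',(.29,.37),(-.125,-.05))]:
        P=crop(A,x,y,(.102,.112)); print(' ',n,len(P),P.mean(0).round(4) if len(P) else '', ((P.max(0)+P.min(0))/2).round(4))
    for n,x in [('c1',(.42,.475)),('c2',(.475,.525)),('c3',(.53,.58))]:
        P=crop(A,x,(-.42,-.28),(.11,.125)); print(' ',n,len(P),rect(P),P[:,2].max().round(3))
E
```

```text
scene slab (array([614.8,  58. ]), array([101.7, 403.5]), 0.17)
 bar (array([442. , 107.3]), array([ 24.4, 216.7]), 14.02) grip (array([444. , 107.2]), array([16.1, 57.6]), 13.84)
 rack (array([ 501.3, -332.8]), array([ 79.4, 182.5]), -83.58)
 holder (array([ 424.7, -127. ]), array([ 60.4, 128.7]), 6.63)
  pinA 63 [ 0.4281 -0.1611  0.106 ] [ 0.428  -0.1608  0.1055]
  pinB 59 [ 0.421  -0.0917  0.1058] [ 0.4181 -0.0911  0.1056]Traceback (most recent call last):
  File "<stdin>", line 11, in <module>
    return umr_maximum(a, axis, None, out, keepdims, initial, where)
ValueError: zero-size array to reduction operation maximum which has no identity
```

Run:
```python
from h import *
for c in ['scene','side']:
    im=cv2.imread(f'pics/0_{c}.png'); d=np.load(f'pics/d_{c}.npy'); 
    G=cloud(c,d,green(im)); B=cloud(c,d,blue(im)); S=crop(G,(.5,.75),(-.2,.3),(.024,.036))
    print(c,'slab',rect(S),len(S),S[:,2].mean())
    for lo in range(-140,260,50):
        q=S[(S[:,1]>lo/1e3)&(S[:,1]<(lo+50)/1e3)]; print(lo,np.percentile(q[:,0],[1,99]).round(4),end=' ')
    print()
    H=crop(G,(.5,.75),(-.2,.3),(.066,.08)); print(' high',rect(H))
    print(' bar',rect(crop(G,(.36,.5),(-.05,.25),(.006,.018))),'grip',rect(crop(G,(.36,.5),(-.05,.25),(.03,.05))))
    print(' rack',rect(crop(B,(.35,.62),(-.45,-.25),(.002,.036))))
    print(' holder',rect(crop(B,(.3,.5),(-.22,-.03),(.026,.038))))
    A=cloud(c,d)
    for n,x,y in [('pinA',(.39,.46),(-.2,-.125)),('pinB',(.39,.46),(-.125,-.05))]:
        P=crop(A,x,y,(.102,.112)); print(' ',n,len(P),P.mean(0).round(4), ((P.max(0)+P.min(0))/2).round(4))
    for n,x in [('c1',(.42,.475)),('c2',(.475,.525)),('c3',(.53,.58))]:
        P=crop(A,x,(-.42,-.28),(.112,.125)); print(' ',n,len(P),rect(P),P[:,2].max().round(3))
```

```text
scene slab (array([614.8,  58. ]), array([101.7, 403.5]), 0.17) 3337 0.029287659124997138
-140 [0.5671 0.6644] -90 [0.5674 0.6638] -40 [0.5679 0.6647] 10 [0.5665 0.664 ] 60 [0.5668 0.6639] 110 [0.5658 0.6642] 160 [0.5675 0.6637] 210 [0.5671 0.6634] 
 high (array([611.3,  58.4]), array([ 94. , 210.8]), 0.19)
 bar (array([442. , 107.3]), array([ 24.4, 216.7]), 14.02) grip (array([444. , 107.2]), array([16.1, 57.6]), 13.84)
 rack (array([ 501.3, -332.8]), array([ 79.4, 182.5]), -83.58)
 holder (array([ 424.7, -127. ]), array([ 60.4, 128.7]), 6.63)
  pinA 63 [ 0.4281 -0.1611  0.106 ] [ 0.428  -0.1608  0.1055]
  pinB 59 [ 0.421  -0.0917  0.1058] [ 0.4181 -0.0911  0.1056]
  c1 105 (array([ 444.2, -339.8]), array([13.5, 60.2]), 6.7) 0.12
  c2 117 (array([ 498.3, -333.8]), array([16. , 59.6]), 5.62) 0.119
  c3 127 (array([ 553.8, -327.6]), array([13.6, 59.4]), 8.01) 0.119
side slab (array([612.5,  60.5]), array([101. , 404.9]), -0.02) 3671 0.030453300524732857
-140 [0.5629 0.6609] -90 [0.5628 0.6614] -40 [0.5626 0.6612] 10 [0.5625 0.6191] 60 [0.5623 0.6194] 110 [0.5624 0.6192] 160 [0.5624 0.6382] 210 [0.5633 0.6595] 
 high (array([610.2,  60.8]), array([ 95.9, 210.3]), 0.04)
 bar (array([438.9, 111.2]), array([ 23.8, 219.8]), 14.12) grip (array([437.9, 112.3]), array([16.4, 64.5]), 12.68)
 rack (array([ 497.7, -331.1]), array([ 83.4, 183.7]), -83.98)
 holder (array([ 421.4, -122.4]), array([ 59.6, 133.1]), 5.17)
  pinA 131 [ 0.4248 -0.1585  0.1071] [ 0.4248 -0.1572  0.106 ]
  pinB 118 [ 0.4181 -0.0891  0.1069] [ 0.418  -0.0868  0.1062]
  c1 237 (array([ 442.7, -336.1]), array([10.1, 61.3]), 6.58) 0.121
  c2 232 (array([ 497.3, -330.3]), array([10.3, 61.3]), 6.45) 0.121
  c3 237 (array([ 552. , -324.5]), array([11.1, 61.6]), 6.04) 0.122
```

Run:
```python
from h import *
S=np.array([.6086,.0592]); ims=[]
for n,dy in [('a',-.139),('b',.139)]:
    for off in [.09]:
        r.move_to([S[0]-off,S[1]+dy,.33],down(90))
        m=eyes.camera_model('wrist'); im,d=eyes.get_image('wrist'); ims.append(im); np.savez(f'pics/w{n}.npz',im=im,d=d,T=m['world_from_camera'])
        print(np.round(m['world_from_camera'],3).tolist(), telemetry.get_obs()['time_s'],telemetry.get_obs()['joint_positions'])
        G=cloud('wrist',d,green(im),m); Q=crop(G,(.5,.75),(-.2,.3),(.02,.04)); print(len(Q),np.median(Q[:,2]),rect(Q))
        L=crop(G,(.5,.75),(S[1]+dy-.04,S[1]+dy+.04),(-.01,.026)); L=L[np.abs(L[:,0]-S[0])<.03]; print('low',len(L),L.mean(0) if len(L) else '')
cv2.imwrite('pics/2_w.png',np.hstack(ims)[:, :])
a=cv2.resize(np.hstack(ims),(800,300)); cv2.imwrite('pics/2_w.png',a)
```

```text
[[0.001, -0.966, -0.26, 0.453], [1.0, 0.001, -0.0, -0.079], [0.0, -0.26, 0.966, 0.298], [0.0, 0.0, 0.0, 1.0]] 3.6 [-1.72311724e+01  4.79122571e+00  9.53549952e+01 -7.91704184e-03
  7.98490714e+01 -1.07139610e+02]
20107 0.02889231484797794 (array([612.9,  31. ]), array([101.5, 341.7]), 0.06)
low 246 [ 0.61474527 -0.06372581  0.01495224]
[[0.001, -0.966, -0.26, 0.453], [1.0, 0.001, -0.0, 0.198], [0.0, -0.26, 0.966, 0.298], [0.0, 0.0, 0.0, 1.0]] 4.725 [ 1.28382819e+01  8.36067053e+00  9.13821241e+01 -1.84454705e-02
  8.02558297e+01 -7.70790256e+01]
19929 0.028814426484383204 (array([612.7,  91.1]), array([101.2, 345.8]), -0.0)
low 240 [0.61475761 0.21224115 0.01473987]
```

View pics/2_w.png

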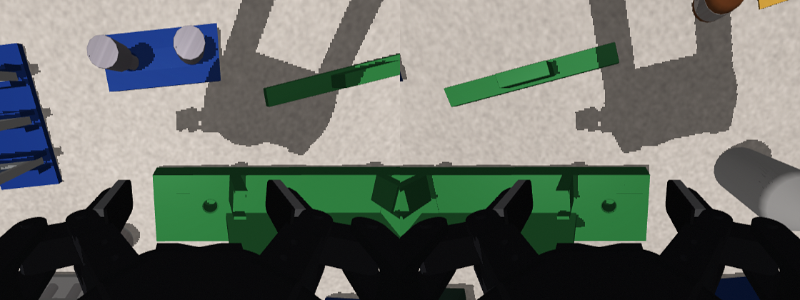

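Run:
```python
from h import *
for n,y0 in [('a',-.08),('b',.198)]:
    f=np.load(f'pics/w{n}.npz'); im,d=f['im'],f['d']; m=eyes.camera_model('wrist'); m['world_from_camera']=f['T']
    v,u=np.nonzero((d>0)); P=world('wrist',np.stack([u,v],1),d[v,u],m)
    T=f['T']; o=T[:3,3]; top=o+(P-o)*((.0289-o[2])/(P[:,2]-o[2]))[:,None]
    k=(P[:,2]<.0265)&(np.abs(top[:,0]-.608)<.02)&(np.abs(top[:,1]-y0)<.03)
    q=top[k]; print(n,k.sum(),((q.max(0)+q.min(0))/2).round(4),np.ptp(q,axis=0).round(4),q.mean(0).round(4))
    A=crop(P,(.36,.47),(-.2,-.03),(.1,.115)); 
    for lo,hi in [(-.2,-.125),(-.125,-.05)]:
        p=A[(A[:,1]>lo)&(A[:,1]<hi)]; 
        if len(p)>20: print('pin',len(p),p.mean(0).round(4),((p.max(0)+p.min(0))/2).round(4),np.ptp(p,axis=0).round(4))
```

```text
a 254 [ 0.6071 -0.0645  0.0289] [0.0172 0.0174 0.    ] [ 0.6069 -0.0646  0.0289]
pin 1777 [ 0.4256 -0.1559  0.1054] [ 0.4255 -0.1565  0.1041] [0.0255 0.0257 0.0081]
pin 1733 [ 0.4189 -0.0871  0.1055] [ 0.419  -0.0869  0.1042] [0.0253 0.0252 0.0084]
b 251 [0.6079 0.2113 0.0289] [0.0182 0.0174 0.    ] [0.6069 0.2114 0.0289]
```

```bash
cat >> h.py <<'E'
def tcp(): return np.array(telemetry.get_obs()['tcp_pos'])
def fz(): o=telemetry.get_obs(); return round(o['time_s'],2),np.round(o['contact_force'],1),round(o['finger_gap'],3)
def go(x,y,z,R=None,vel=.3,stop=None): return r.servo_line([x,y,z],R,vel,stop)
E
cat > pin.py <<'E'
import sys; from h import *
px,py,hx,hy=map(float,sys.argv[1:5]); G=r.grip_point_offset; R=down(90); zg=.093+G
move_gripper(.5,40)
r.move_to([px,py,zg+.1],R); go(px,py,zg); move_gripper(0,40); print('grip',fz())
foot0=.007; f=lambda foot: zg+foot-foot0     # tcp z for a foot height
go(px,py,f(.1),vel=.15); print('lift',fz())
r.move_to([hx,hy,f(.075)],R); go(hx,hy,f(.038),vel=.15); r.hold(.2); print(fz())
done=False
for dx,dy in [(0,0),(0,2),(0,-2),(0,4),(0,-4),(2,0),(-2,0),(2,3),(2,-3),(-2,3),(-2,-3)]:
    x,y=hx+dx/1e3,hy+dy/1e3
    go(x,y,f(.036),vel=.05); hit=go(x,y,f(.012),vel=.03,stop=5); foot=tcp()[2]-f(0)
    print(dx,dy,hit,'foot',foot.round(4),fz())
    if hit and .0135<foot<.0275: hit=go(x,y,f(.012),vel=.03,stop=15); foot=tcp()[2]-f(0); print(' push',hit,foot.round(4))
    if foot<.0145: done=True; break
if done:
    print('bottom',go(x,y,f(.006),vel=.02,stop=8),(tcp()[2]-f(0)).round(4),fz())
    move_gripper(.45); print(fz()); p=tcp(); go(p[0],p[1],p[2]+.09); print('released',fz())
E
python3 pin.py .419 -.087 .607 .2113
```

```text
grip (7.14, array([0.4, 0.4, 7.8]), 0.296)
lift (7.91, array([ 1.1, -0.1, -1.4]), 0.294)
(9.83, array([ 0.2,  0.2, -1.1]), 0.289)
0 0 True foot 0.0129 (10.8, array([ 2.1, -0.2, -2.6]), 0.291)
bottom True 0.0125 (11.01, array([1.5, 0.7, 5.7]), 0.293)
(11.29, array([0.5, 0. , 1.1]), 0.45)
released (11.74, array([-0.1, -0.3, -1. ]), 0.447)
```

```bash
python3 pin.py .4256 -.156 .607 -.0645
python3 - <<'E'
from h import *
S=[.6077,.0621]; r.move_to([S[0]-.2,S[1],.40],down(90)); ims=[]
m=eyes.camera_model('wrist'); im,d=eyes.get_image('wrist'); np.savez('pics/w3.npz',im=im,d=d,T=m['world_from_camera'])
P=cloud('wrist',d,None,m)
for y0 in (-.0645,.2113):
    q=crop(P,(.57,.64),(y0-.03,y0+.03),(.05,.2)); t=q[q[:,2]>q[:,2].max()-.006]; print('pin',len(q),q[:,2].max().round(4),t.mean(0).round(4),((t.max(0)+t.min(0))/2).round(4))
G=cloud('wrist',d,green(im),m)
print('slab',rect(crop(G,(.5,.75),(-.2,.3),(.02,.04))),'bar',rect(crop(G,(.36,.5),(-.05,.25),(.005,.018))))
cv2.imwrite('pics/3.png',im)
E
```

```text
grip (14.25, array([ 0.1, -0.5,  9. ]), 0.296)
lift (15.02, array([-0.5,  1. , -1.5]), 0.295)
(16.45, array([ 0.3,  0.7, -1.7]), 0.292)
0 0 True foot 0.0126 (17.43, array([ 3.4, -0.6, -0.4]), 0.292)
bottom True 0.0125 (17.64, array([0.5, 0.1, 6.8]), 0.293)
(17.93, array([-0.8, -0.4, -0.1]), 0.45)
released (18.38, array([ 0.1,  0.5, -0.2]), 0.453)
pin 502 0.1106 [ 0.5989 -0.0676  0.1083] [ 0.6017 -0.0667  0.1076]
pin 328 0.1109 [0.6077 0.2067 0.1089] [0.6073 0.2091 0.1079]
slab (array([601.6,  63.6]), array([ 89.7, 401.5]), -6.49) bar (array([460.7,  74.3]), array([ 24.1, 218.5]), 14.07)
```

View pics/3.png

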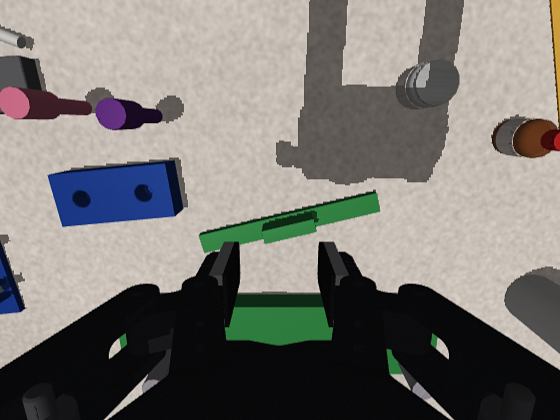

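Pins are seated (heads at ~0.110). The bar has already been knocked, to about (0.461, 0.074). Next come the cassettes.

```bash
cat > cas.py <<'E'
import sys; from h import *
cx,cy,yk=map(float,sys.argv[1:4]); XS,YS=.6077,.0621; G=r.grip_point_offset; H=.097; s,c=np.sin(np.radians(20)),np.cos(np.radians(20))
a=np.array([s,0,c]); ty=np.array([c,0,-s]); R0=down(6.4); RT=np.stack([np.cross(ty,-a),ty,-a],1); A=lambda foot: np.array(foot)+a*(H+G)
t=[XS+.0053,YS+yk,.0317]; off=lambda dx,dz: A(t)+[dx,0,dz]
print(kin.ik([cx,cy,.105+G+.12],R0), kin.ik(off(-.01,.12),RT))
move_gripper(.38,35); r.move_to([cx,cy,.105+G+.1],R0); go(cx,cy,.105+G); move_gripper(0,35); print('grip',fz())
go(cx,cy,.105+G+.16,vel=.2); print('lift',fz())
r.move_to(off(-.012,.13),RT); r.servo_line(off(-.012,.004),None,.12); r.hold(.2); print(fz())
hit=r.servo_line(off(.006,.004),None,.03,3); p=tcp(); print('face',hit,(p-off(0,0)).round(4),fz())
r.servo_line(p+[-.0007,0,0],None,.03); p=tcp()
hit=r.servo_line(p+[-.001,0,-.008],None,.02,3.5); p=tcp(); print('foot',hit,(p-off(0,0)).round(4),fz())
move_gripper(.3); r.hold(.3); r.servo_line(p+a*.12,None,.2); print('out',fz())
E
python3 cas.py .4432 -.3344 -.064
python3 - <<'E'
from h import *
for c in ['scene','side']:
    im,d=eyes.get_image(c); cv2.imwrite(f'pics/4_{c}.png',im); P=crop(cloud(c,d),(.58,.70),(-.045,.045),(.125,.15))
    print(c,len(P), P.mean(0).round(3) if len(P) else '',telemetry.get_obs()['time_s'])
im=cv2.imread('pics/4_side.png'); cv2.imwrite('pics/4.png',cv2.resize(im[150:310,250:420],None,fx=3.5,fy=3.5))
E
```

```text
[-4.49861185e+01  6.81654559e+00  8.72824132e+01 -2.54444375e-14
  8.59010412e+01 -5.13861185e+01] [ -6.10351441  29.32010808  58.18207976  -2.25384445 112.37774475
  -6.59640405]
grip (21.9, array([-1.5,  0.9,  9. ]), 0.111)
lift (22.85, array([-0.1, -0.1, -2.4]), 0.113)
(25.68, array([ 0.4, -0.2, -0.6]), 0.108)
face True [ 0.0027 -0.      0.0036] (26.18, array([-3.3, -0.1,  1.3]), 0.109)
foot True [ 0.0016 -0.      0.0004] (26.69, array([-0.5,  0.1, -1.8]), 0.115)
out (28.04, array([-0.9, -0.4, -0.6]), 0.298)
scene 147 [ 0.651 -0.009  0.132] 28.0917
side 158 [ 0.647 -0.008  0.132] 28.1417
```

View pics/4.png

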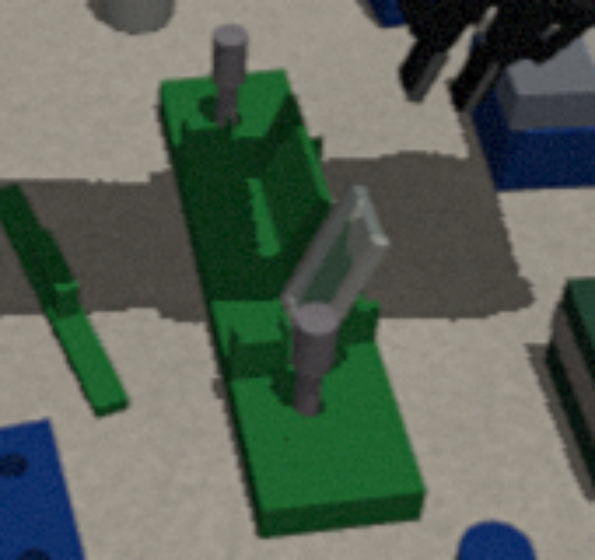

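The first cassette leans flat on the backstop (crop ~(340,245)), and both pins are upright.

```bash
python3 cas.py .4978 -.3286 0 && python3 cas.py .5525 -.3228 .066
python3 - <<'E'
from h import *
r.move_to([.42,-.12,.42],down(90))
for c in ['scene','side']:
    im,d=eyes.get_image(c); cv2.imwrite(f'pics/5_{c}.png',im); P=crop(cloud(c,d),(.58,.70),(-.06,.18),(.128,.15)); print(c,rect(P),P[:,2].mean())
    h=np.histogram(P[:,1],np.arange(-.06,.18,.005))[0]; print(h)
    G=cloud(c,d,green(im)); G=crop(G,(.36,.55),(-.12,.25),(.005,.06)); G=G[G[:,0]<.545]; print('bar',rect(G[G[:,2]<.018]),'grip',rect(G[G[:,2]>.03]))
im=cv2.imread('pics/5_side.png'); cv2.imwrite('pics/5.png',cv2.resize(im[150:310,220:390],None,fx=3.5,fy=3.5))
E
```

```text
[-4.08267140e+01  1.17112992e+01  8.16255275e+01 -2.54444375e-14
  8.66631733e+01 -4.72267140e+01] [ -1.1390724   29.66142222  57.68090085  -0.42213048 112.65348518
  -1.23298342]
grip (30.6, array([-0.8,  1. ,  7. ]), 0.109)
lift (31.55, array([-0.3, -0.1, -2.4]), 0.111)
(34.48, array([ 0.2,  0.4, -0.8]), 0.111)
face True [ 0.003  -0.      0.0036] (34.99, array([-4.5,  0.2,  3.6]), 0.109)
foot True [0.0022 0.     0.0019] (35.48, array([-0.1,  0.8,  3.1]), 0.112)
out (36.83, array([ 0.2, -0.7, -0.4]), 0.293)
[-3.71890728e+01  1.68762032e+01  7.52315581e+01 -2.54444375e-14
  8.78922387e+01 -4.35890728e+01] [  3.95111239  30.77534064  56.03387886   1.4685911  113.14019798
   4.29075647]
grip (39.38, array([-2.4,  1. ,  5.7]), 0.113)
lift (40.33, array([ 0.5,  0.5, -1. ]), 0.11)
(43.41, array([-0.4, -0.3, -0.1]), 0.113)
face True [ 0.0027 -0.      0.0036] (43.91, array([-1.9, -1. ,  1.3]), 0.109)
foot True [ 0.0016 -0.      0.0003] (44.42, array([-0.5,  1.1, -1.2]), 0.11)
out (45.77, array([-0.8, -0.1, -0.1]), 0.304)
scene (array([649.9,  59.5]), array([ 14.8, 195.2]), -0.05) 0.13280897563350297
[ 0  0  0  0 12 10 10  8 11 11 10  9  8  9 11 11  4  8 10  8 11  8  9 11
  8  9  9  9 10  6  0 12  8  8  8  9 10  8  8  9  7 13  8  3  0  0  0]
bar (array([461.8,  77.5]), array([ 25.7, 202.4]), 13.68) grip (array([465.2,  68.9]), array([16.1, 57.5]), 12.11)
side (array([648.4,  61.7]), array([ 13.3, 196.3]), 0.03) 0.13337145766802688
[ 0  0  0  0  4 22  7  7 11 11 11  9  9 11 10 10 10  3 16  6 11  7  7  9
 12  7  9 10 11  6  4  8 12  5  6  9  6  7  9  7  5  8  8  9  0  0  0]
bar (array([462.6,  64.1]), array([ 23.8, 203.7]), 13.96) grip (array([460.2,  73.5]), array([16.3, 63.5]), 13.97)
```

View pics/5.png

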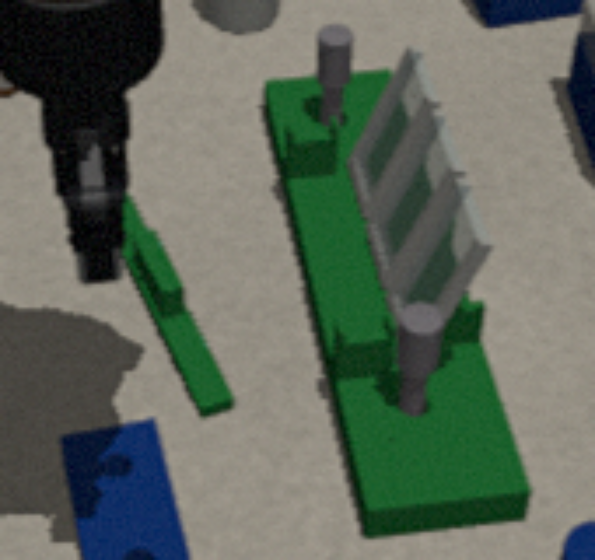

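All three cassettes lean side by side between the pins (crop ~(430,180)). The bar lies at (175,310) in the crop, about (0.461, 0.074).

Run:
```python
from h import *
G=r.grip_point_offset; bx,by=.4608,.0743; zg=.034+G; X,Y=.5806,.0619
move_gripper(.4,60); r.move_to([bx,by,zg+.09],down(14)); print(go(bx,by,zg,vel=.15,stop=10),tcp()[2]-zg); move_gripper(0,60); print('grip',fz())
go(bx,by,zg+.13,vel=.15); print('lift',fz())
im,d=eyes.get_image('side'); cv2.imwrite('pics/6.png',cv2.resize(im[110:310,180:420],None,fx=2.5,fy=2.5))
r.move_to([X,Y,zg+.13],down(0)); go(X,Y,zg+.085,vel=.1); r.hold(.2); print('pre',fz())
im,d=eyes.get_image('side'); cv2.imwrite('pics/7.png',cv2.resize(im[110:310,220:420],None,fx=2.5,fy=2.5))
P=crop(cloud('side',d,green(im)),(.5,.62),(-.1,.22),(.085,.103)); print('side bar',rect(P))
hit=go(X,Y,zg+.062,vel=.025,stop=4); print(hit,'underside',(tcp()[2]-zg).round(4),fz())
```

```text
False 0.000737809260555361
grip (50.69, array([-2. ,  0.3,  6.8]), 0.174)
lift (51.71, array([-1.2,  0.3, -3.7]), 0.176)
pre (53.11, array([-0.5, -0.3, -3.2]), 0.173)
side bar (array([579.6,  52.3]), array([ 25.7, 237.9]), 0.56)
True underside 0.0662 (53.88, array([-2.1, -0.4,  8.6]), 0.174)
```

View pics/7.png

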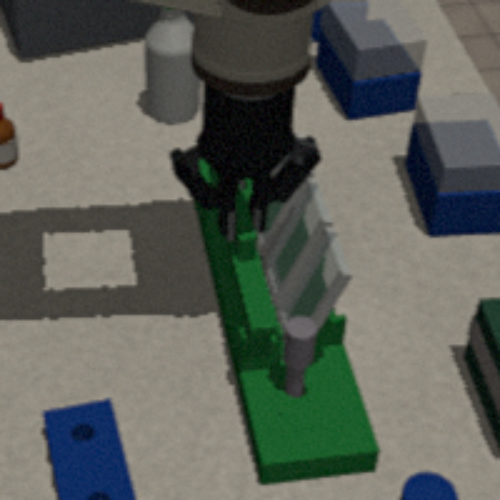

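Contact came at 0.066 m, so the bar is on the flats between the cheeks. I'll release it and check.

Run:
```python
from h import *
move_gripper(.33); p=tcp(); go(p[0],p[1],p[2]+.13,vel=.12); r.move_to([.38,-.15,.42],down(90)); print(fz())
ims=[]
for c in ['scene','side']:
    im,d=eyes.get_image(c); G=cloud(c,d,green(im)); A=cloud(c,d)
    print(c,'bar top',rect(crop(G,(.555,.605),(-.1,.22),(.0765,.084))),'grip top',crop(G,(.55,.61),(0,.12),(.095,.115)).mean(0).round(4),rect(crop(G,(.55,.61),(0,.12),(.095,.115))))
    for s in (1,-1):
        e=crop(G,(.555,.605),(.08,.18) if s>0 else (-.06,.04),(.0765,.084)); print('  z',e[:,2].mean().round(4),len(e))
    P=crop(A,(.62,.70),(-.06,.18),(.128,.15)); print('  cass tops',rect(P))
    for y0 in (-.0645,.2113):
        q=crop(A,(.585,.63),(y0-.025,y0+.025),(.095,.13)); print('  pin',q[:,2].max().round(4))
    ims.append(im[130:310,200:420])
cv2.imwrite('pics/8.png',cv2.resize(np.hstack(ims),(800,327)))
```

```text
(57.29, array([ 0.6, -0.4,  0.4]), 0.331)
scene bar top (array([575.9,  58.5]), array([ 26.2, 206.6]), 5.89) grip top [0.5842 0.0559 0.1019] (array([582.7,  56.4]), array([14.8, 56.2]), -0.24)
  z 0.0776 18
  z 0.0776 54
  cass tops (array([650. ,  59.6]), array([ 14.3, 195. ]), 0.43)
  pin 0.1133
  pin 0.1131
side bar top (array([580.1,  60.7]), array([ 34.9, 220.2]), -0.08) grip top [0.5787 0.0569 0.1043] (array([579.1,  61.6]), array([16.4, 63.5]), -0.42)
  z 0.078 133
  z 0.0781 251
  cass tops (array([648.4,  62.1]), array([ 13.5, 195.8]), -0.02)
  pin 0.1138
  pin 0.1144
```

View pics/8.png

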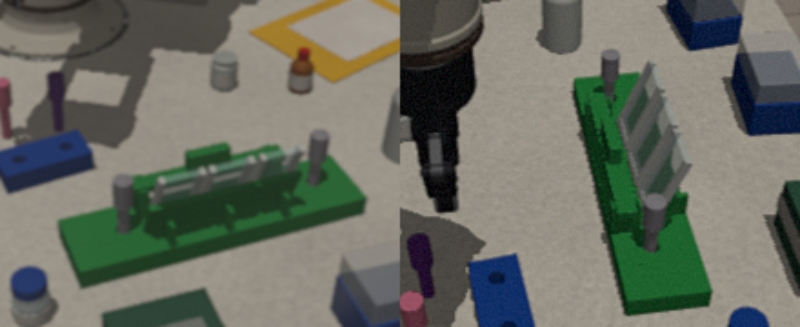

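```bash
python3 -c "
from h import *
sign_off(); print(telemetry.get_obs()['time_s'])"
```

```text
the job is handed in; nothing more can be done
the job is handed in; nothing more can be done
```

The casting stand is set up and handed in at about 57 s of robot time. The hand-in gives no verdict, so what follows rests on my own checks.

- **Pins:** Both steel pins went into their holes on the first try. I saw the holes in the wrist camera's pictures, so no sliding search was needed. The pink and purple look-alikes were left alone. By height above the table, the feet stopped at about 12.5 mm. The head tops now read about 113–114 mm, or about 111 mm once I correct for how high these cameras read the heads in the holder. Fully down is 110 mm.
- **Cassettes:** All three lean flat on the backstop between the pins, in one straight row with small gaps. Their tops are about 41 mm behind the stand origin (stand x).
- **Bar:** It had been knocked aside before I reached for it, so I measured it again and then laid it. It lies level on both supports, grip up, about on the seat in x and within a few millimetres of centre along the row. Both ends read 78 mm at the bar's top, where 77 mm is expected.

The scene and side cameras disagreed by 2–5 mm throughout. One scene-camera fit of the bar's top showed a 6° turn, but the cassettes partly hid the bar there. The side camera and both fits of the bar's grip showed under 0.5°. The bottles and jar looked undisturbed in the pictures, but I did not measure them again.

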